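# Unlock the kit chest's folding stay and shut the lid

### The arm

A 6-joint arm with a two-finger parallel gripper is mounted at the origin on the work surface. World frame = base frame: x ahead of the robot, y to its left, z up, the work surface at z = 0. Lengths are in mm, angles in rad, forces in N, time in s.
With the tool pointing down it reaches from about 250 to 775 mm from the base axis. Payload 4 kg.
Tool frame: the origin (TCP) lies between the finger pads; the fingertips stand ahead of it and the grasp point (between the pads) lies 3 mm ahead of it (arm.tip_reach is the x of the fingertips in the tool frame, in mm); x points along the fingers, z is the direction in which the jaws open and shut, and the axes are right-handed (so a half turn about x gives the same grasp; the last joint's range is limited). The gripper opens to 94 mm and grips with 3 to 60 N. Pads are 16 mm wide; open, the fingers measure 119 mm over their backs; the gripper's body (75 mm by 177 mm) begins 78 mm behind the grasp point.
Start: joints at [-1.314, 0.087, 1.371, -0, 1.684, -0.103], TCP at [193.646, -514.8, 227.506] pointing down, gripper open.
Joint ranges: [-3.1, 3.1], [-0.76, 2.03], [0.27, 2.55], [-1.08, 4.22], [0.17, 2.65], [-2.57, 2.57]. Speed limits (rad/s): [2.79, 2.79, 3.14, 3.14, 3.14, 3.14].

### API

Orientations are given as a unit quaternion [w, x, y, z].
In Python, from plant import arm, imaging, order gives the robot as it stands.
- The arm moves only by the tool move_arm, never from a script. Its argument "commands" is a list of rows, each a list of 4 numbers: the shift along the tool's x, y, z in m, then the turn about the tool's x in rad. A call has exactly 10 rows; each row is the pose to reach, as a shift and turn from the pose commanded when the call began, along the tool's axes at that moment; what a row does not reach only later rows make up. A row lasts 1/10 s, in which the tool goes at most 50 mm and 8.59 degrees, less where a joint would pass 70% of its speed; a pose out of reach is approached as far as the arm can. A call with a gripper value outside its range is refused whole. "claw" is the closure in counts, from 0 (fully open) to 255 (shut), set as the call begins (left out, the last holds). The fingers move at their own pace and stop on an object; "force" is the grip in N (left out, the last holds). Time passes only in rows, so rows that repeat a pose let the fingers close, or fill a call up. It gives the time, the measured TCP pose, the force and the opening at its end, in the units of the state.
- arm.get_obs(): the state, without advancing time (a new reading comes with each control period).
- imaging.grab_frame(name): name is "scene" or "side" or "wrist"; returns the picture (480x640x3 uint8, blue, green, red); there is no depth.
- imaging.get_calibration(name): a dict with "vfov" (degrees; the focal length in pixels is half the picture's height over the tangent of half this angle, whatever the lens; pixels are square), "cx", "cy" (the principal point, pixels), "rvec" (rotation vector, rad) and "tvec" (3), from world to camera coordinates, as OpenCV has them. Camera axes: x right, y down, z forward; pixel columns grow to the right and rows downward; lengths in mm; the calibration is good to about 2 mm. A picture is of the moment at which its call begins: read the wrist's pose just before it. get_calibration takes no time and is no camera call; for the wrist camera it gives the pose at the moment of the call.
- order.hand_in(): hands the job in, once; it reports no verdict.
The state is a dict: "t": time; "joint_positions": joint angles; "joint_velocities": joint speeds; "joint_torque": joint torques, N m; "eef_pos": TCP position; "tool_rot": TCP orientation; "ft_force": force on the tool from outside, world axes, zero at the start; "wrist_torque": the same for the moment, N m; "grip_width": opening from 0.0 (shut) to 1.0 (fully open).
Only numpy, scipy, OpenCV 4.12 (cv2) and the standard library are available. Lean on these libraries where they do the work, as an engineer would, in place of code of your own. Each camera call takes 0.05 s, during which the arm holds its last target.

### The job

Shut the robotics kit chest: take the knob at the knee of the folding lid stay and lift the knee up past centre, feeling for its arc, until the stay is well unlocked and the lid begins to come down. Then lower the lid without slamming it and press it fully home. Never strain the stay or force the lid, leave everything else where it is, and let go at the end.

Things in the scene. Friction and masses are not known exactly. Their poses are not given: they have to be found in the camera images.
- chest: open plywood chest 220 (x) x 290 (y) x 100 mm tall, walls 9 mm, fixed to the table. Origin: centre of its underside; x points to the hinge side (away from the robot), y along the hinge, z up. The folding stay is outside its -y end. The lid's hinge axis is at x +110, z 105 mm, parallel to y
- lid (a joint): lid angle, rad: 0 = shut, about 1.30 at the start (open, leaning back from the chest's front, held by the locked stay). Stiff friction hinge: once unlocked the lid stays where it is put; 5 to 9 N at its front edge moves it slowly. At 0 it is fully home on its rubber seal and stops. Under the hand the panel itself flexes about 1 mm per 2.5 N there, so it can look home before it is: press until it stops yielding
- stay_knee (a joint): bend of the stay's knee, rad: -0.28 = locked (sagging below straight, on its stop), 0 = straight (centre), above 0 = unlocked, knee folding upward and towards the chest's front; about 2.1 with the lid shut. Rubs: 5 to 15 N at the knob moves it. While it is below 0 the lid cannot come down
- knob_mid (a point): gripping point on the knob at the stay's knee: black round bar, 16 mm diameter, 72 mm long, lying along the chest's y and sticking out of the knee; the point is on its axis, 22 mm from the outer end (which has a 23 mm collar, 4 mm thick), 58 mm out from the chest's end wall. It spins freely on its axis. The knob swings on an arc of 110 mm radius about the lower pin: lifting, it goes up and towards the chest's front, about square to the line from the pin
- bracket (a joint): strain (m) of the rubber-bushed bracket that carries the stay's lower pin, along the lower arm: 0 unloaded, + pulled towards the knee; 1 mm per 20 N, damaged beyond 2 mm. The pin is under a grey cover at the foot of the chest's -y end, clamped in a slot square to the arm: in the chest's frame at x -90, z 30 mm, but up to 14 mm off along the slot, varying from time to time
- lid_hinge (a point): middle of the lid's hinge axis, on the lid's underside. Own axes turn with the lid: -x points from the hinge to the front edge, y along the hinge, z out of the outer (top) face
- lid_edge (a point): middle of the lid's front edge, on the outer (top) face, 220 mm from the hinge axis; z is the outer face's outward normal (points away from the robot while the lid is open, up when shut)
- panel: the lid's plywood panel, 220 x 290 x 12 mm, 0.35 to 0.6 kg; origin and axes as lid_hinge (underside at z 0, outer face at z 12 mm)
- knob: the knob as a whole; origin on its axis at its inner end by the knee, -y of the chest runs along it to its free end
- buggy: bystander: small white and grey wheeled robot, 140 x 126 x 75 mm, on the table by the chest's +y end; origin under its centre
- spare_wheel: bystander: black tyre lying flat, 56 mm across, 22 mm high, on the table beyond the chest's -y end; origin under its centre
- motor: bystander: white motor block, 90 x 45 x 40 mm, lying loose inside the chest; origin under its centre

How it is judged (in metres and radians):
On the way, in this order (a step that is already met when the one before it is completed fails the run):
1. the stay's knee is lifted past centre, well clear of its lock, before the lid is lowered (value of joint stay_knee above 0.3 rad and value of joint lid above 0.6 rad), for 0.2 s.
2. the lid is fully home (value of joint lid below 0.007 rad), for 0.2 s.
At the end, for the whole second after the job is handed in: the lid lies fully home on the chest's seal (lid angle below 0.007 rad, about 1.5 mm at its front edge), at rest (value of joint lid below 0.007 rad and linear speed of panel below 0.02 m/s); the robot touches nothing.
It fails at once if the lid panel is pushed with more than 20 N (contact force between any of the fingers, the arm and panel above 20 N).
It fails at once if the stay is strained: its rubber-bushed bracket is pulled or pushed more than 2 mm (40 N) along the lower arm (value of joint bracket above 0.002 m or value of joint bracket below -0.002 m).
It fails at once if the lid slams: it moves faster than 1.2 rad/s in the last 0.6 rad (value of joint lid below 0.6 rad and velocity of joint lid below -1.2 rad/s).
It fails at once if the buggy, spare wheel or motor is moved by more than 15 mm (distance of any of buggy, spare_wheel, motor from where it was at the start of the episode above 0.015 m).
It also fails if it takes over 72 s, if anything falls off the work surface, if the arm or the gripper's body presses on something with over 40 N, if the wrist force passes 120 N, or if a joint passes its speed limit or range.

## Working session

There is one attempt and no reset: what is moved stays moved. The work goes in short steps, Python scripts to look and compute and a tool call to move; the robot and the scene stay as the last step left them, time stands still between calls to the robot, and variables do not carry over. Pictures are saved under pics/ and viewed, and the job is handed in when it is done.

Besides the shell and the picture viewer there is one more tool, called as name(argument=value, ...), one argument or row to a line, values as JSON. move_arm: Moves the arm, as the interface text tells. Its arguments: {"type":"object","properties":{"commands":{"type":"array"},"claw":{"type":"number"},"force":{"type":"number"}},"required":["commands"]}

```bash
ls; mkdir -p pics; python3 - <<'E'
from plant import arm, imaging, order
import cv2
print(arm.get_obs(), arm.tip_reach)
for n in ("scene","side","wrist"):
    c=imaging.get_calibration(n); print(n,c)
    cv2.imwrite(f"pics/{n}0.png",imaging.grab_frame(n))
E
```

```text
pics
{'t': 0.0, 'joint_positions': array([-1.31404116e+00,  8.79711668e-02,  1.37222562e+00, -2.31123160e-05,
        1.68357507e+00, -1.03108922e-01]), 'joint_velocities': array([-0.00050118,  0.00155931, -0.00044091, -0.00080643,  0.00156717,
        0.00092001]), 'joint_torque': array([-1.11006455e-03, -3.40185642e+01, -3.02432263e+01,  7.17796222e-02,
        3.30775569e-02, -1.81462215e-04]), 'eef_pos': array([ 193.54098114, -514.30381693,  226.30980293]), 'tool_rot': array([ 0.58081813,  0.4029423 ,  0.58199871, -0.40195187]), 'ft_force': array([-0.61902284,  0.06238076, -0.37137962]), 'wrist_torque': array([ 0.01251593, -0.01125752, -0.0069119 ]), 'grip_width': 0.9999290864555787} 22.0
scene {'vfov': 42.16145381719377, 'cx': 325.31859959929767, 'cy': 242.01843426862027, 'rvec': array([ 2.2155414 ,  0.17189289, -0.10207238]), 'tvec': array([-599.21748831,  147.20003788, 1492.22807732])}
side {'vfov': 57.19148983598409, 'cx': 310.8723723297014, 'cy': 239.65676356710668, 'rvec': array([ 2.53226386,  0.25331139, -0.07561098]), 'tvec': array([-606.57554367,   77.68296497, 1254.8167424 ])}
wrist {'vfov': 65.14666554078107, 'cx': 322.9448992624986, 'cy': 242.86012356003008, 'rvec': array([-2.40516179,  1.66593763,  0.2155399 ]), 'tvec': array([-549.49942242,  -25.60831707,  390.17204415])}
```

View pics/scene0.png

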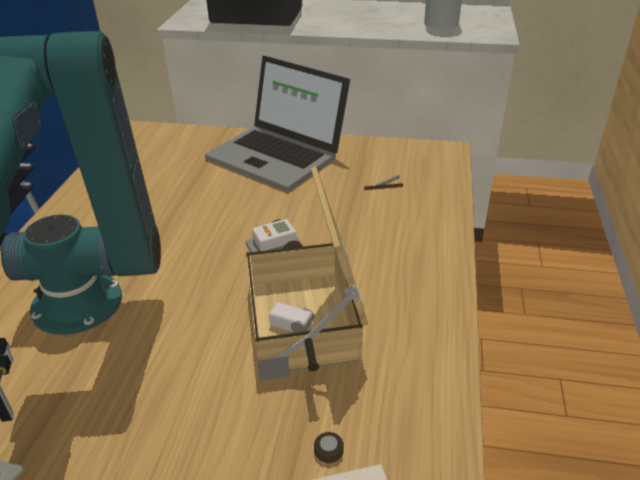

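View pics/side0.png

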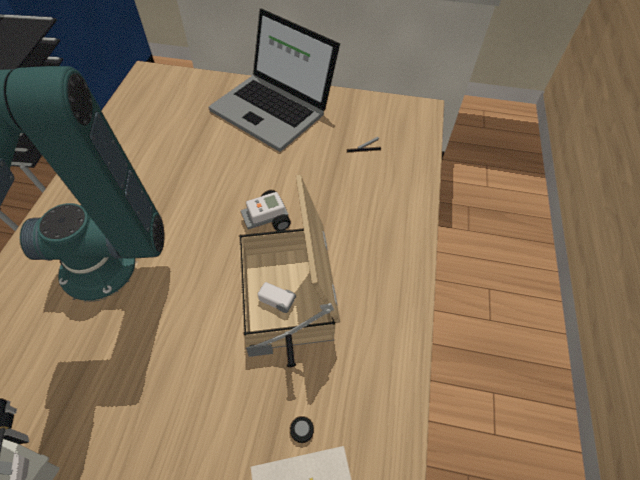

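View pics/wrist0.png

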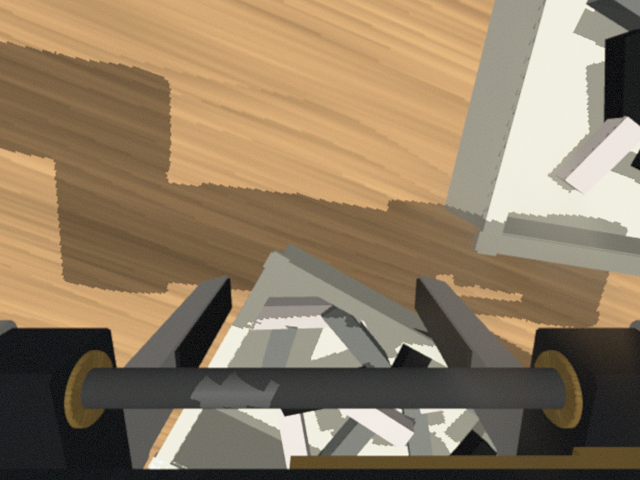

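```bash
python3 - <<'E'
import cv2
a=cv2.imread("pics/scene0.png")[160:400,235:385]; cv2.imwrite("pics/sc_z.png",cv2.resize(a,None,fx=2.5,fy=2.5,interpolation=cv2.INTER_CUBIC)) 
a=cv2.imread("pics/scene0.png")[230:385,235:385]; cv2.imwrite("pics/sc_z2.png",cv2.resize(a,None,fx=3.8,fy=3.8,interpolation=cv2.INTER_CUBIC)) 
a=cv2.imread("pics/side0.png")[220:375,230:350]; cv2.imwrite("pics/si_z.png",cv2.resize(a,None,fx=3.8,fy=3.8,interpolation=cv2.INTER_CUBIC)) 
E
```

```text
(no output)
```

View pics/sc_z2.png

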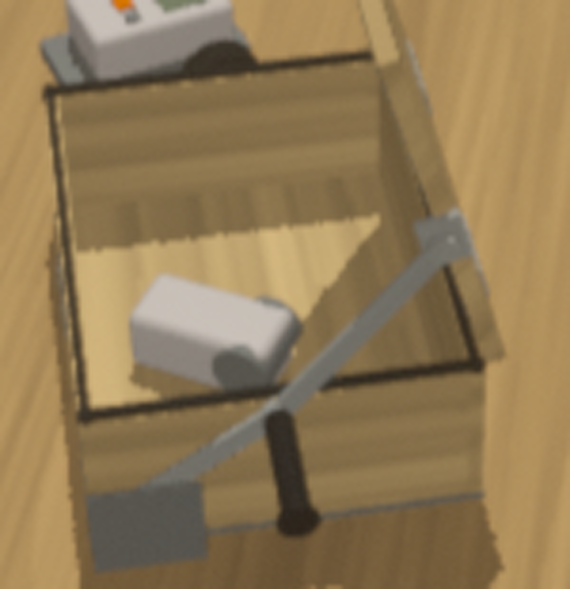

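View pics/si_z.png

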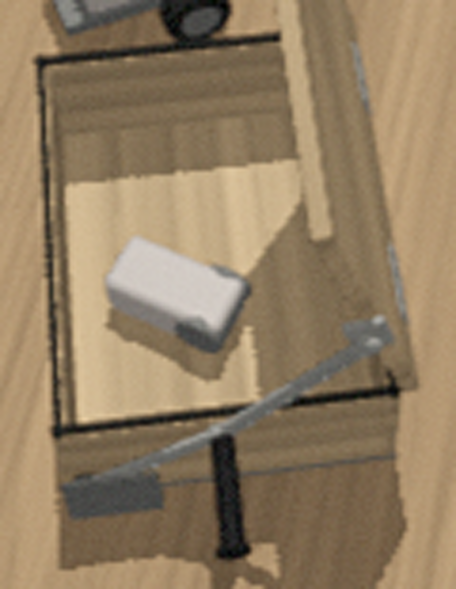

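```bash
cat > h.py <<'E'
import numpy as np, cv2
from plant import arm, imaging, order
from scipy.optimize import least_squares
from scipy.spatial.transform import Rotation as R
def cam(n):
    c=imaging.get_calibration(n); f=240/np.tan(np.radians(c['vfov']/2))
    return np.array([[f,0,c['cx']],[0,f,c['cy']],[0,0,1]]),np.array(c['rvec']),np.array(c['tvec'])
def proj(n,X,c=None):
    K,r,t=c or cam(n); return cv2.projectPoints(np.atleast_2d(np.array(X,float)),r,t,K,None)[0][:,0]
def tri(obs,cams=None):
    f=lambda X:np.concatenate([proj(n,X,(cams or {}).get(n))[0]-np.array(p) for n,p in obs])
    s=least_squares(f,[500,-50,100]); return s.x,s.fun
def w2c(X,p): # chest pose p=(x,y,yaw)
    c,s=np.cos(p[2]),np.sin(p[2]); d=np.array(X,float)-[p[0],p[1],0]
    return np.array([c*d[0]+s*d[1],-s*d[0]+c*d[1],d[2]])
def c2w(X,p):
    c,s=np.cos(p[2]),np.sin(p[2]); X=np.array(X,float)
    return np.array([c*X[0]-s*X[1]+p[0],s*X[0]+c*X[1]+p[1],X[2]])
E
python3 - <<'E'
from h import *
z=103
M=[[-110,145,z],[-110,-145,z],[110,-145,z]]
O={'scene':[[247.6,254.2],[257.1,339.2],[361.3,325.5]],'side':[[240.8,236.3],[245,333.7],[334.5,322.6]]}
def f(p): return np.concatenate([(proj(n,[c2w(m,p) for m in M])-np.array(O[n])).ravel() for n in O])
s=least_squares(f,[500,0,0.]); print(s.x,s.fun.round(1))
for k in range(3): print(M[k],tri([(n,O[n][k]) for n in O])[0])
p=s.x
sc=lambda u,v:(235+u/3.8,230+v/3.8)
sd=lambda u,v:(230+u/3.8,220+v/3.8)
for nm,a,b in [('out',(297,520),(232,552)),('in',(278,413),(222,437)),('lidpin',(458,235),(379,335))]:
    X,r=tri([('scene',sc(*a)),('side',sd(*b))]); print(nm,X,w2c(X,p),r.round(1))
E
```

```text
[5.48268796e+02 2.33584812e+01 3.25244529e-01] [-1.6 -1.7 -1.9  1.4  1.5  1.3 -0.5 -2.8 -0.2  0.1  2.8  0.3]
[-110, 145, 103] [404.32621218 113.86762363 107.84307621]
[-110, -145, 103] [ 494.07378453 -151.25259108  109.77883157]
[110, -145, 103] [694.38907298 -81.93240739 109.01106722]
out [ 615.82162975 -200.76648562  104.15776966] [  -7.60578934 -233.96054809  104.15776966] [-0.8 -0.   1.   0.1]
in [ 594.07252613 -133.74609551  108.59838788] [  -6.79891516 -163.50414204  108.59838788] [-0.7 -0.   0.8  0.1]
lidpin [682.02568759 -96.06144481 211.58279312] [  88.58486458 -155.89979647  211.58279312] [-1.1 -0.   1.2  0.1]
```

```bash
python3 - <<'E'
from h import *
O={'scene':[[247.6,254.2],[257.1,339.2],[361.3,325.5]],'side':[[240.8,236.3],[245,333.7],[334.5,322.6]]}
def f(p):
    z=p[3]; M=[[-105.5,140.5,z],[-105.5,-140.5,z],[105.5,-140.5,z]]
    return np.concatenate([(proj(n,[c2w(m,p) for m in M])-np.array(O[n])).ravel() for n in O])
s=least_squares(f,[500,0,0.,103]); print(s.x,s.fun.round(1))
p=s.x
sc=lambda u,v:(235+u/3.8,230+v/3.8)
sd=lambda u,v:(230+u/3.8,220+v/3.8)
for nm,a,b in [('out',(297,520),(232,552)),('in',(278,413),(222,437)),('lidpin',(458,235),(379,335))]:
    X,r=tri([('scene',sc(*a)),('side',sd(*b))]); print(nm,X,w2c(X,p),r.round(1))
# overlay
c=imaging.grab_frame('scene')
im=cv2.resize(c[160:400,235:385],None,fx=2.5,fy=2.5)
def pt(X,col):
    u=proj('scene',[c2w(X,p)])[0]; q=((u-[235,160])*2.5).astype(int); cv2.circle(im,tuple(q.tolist()),3,col,-1)
for x in(-110,110):
  for y in(-145,145):
    for z in(0,100): pt([x,y,z],(0,0,255))
pt([-90,-160,30],(255,0,0)); pt([-90,-145,30],(255,0,0))
th=1.3
for y in(-145,145):
  for d in (0,220): pt([110-d*np.cos(th),y,105+d*np.sin(th)],(0,255,0)); pt([110-d*np.cos(th)+12*np.sin(th),y,105+d*np.sin(th)+12*np.cos(th)],(255,255,0))
cv2.imwrite('pics/ov.png',im)
E
```

```text
[5.48745652e+02 1.65889051e+01 3.30119534e-01 1.08165205e+02] [-0.5 -0.6 -0.2  0.2 -0.9  0.4  0.2 -0.5  1.   0.1  0.8  0.2]
out [ 615.82162975 -200.76648562  104.15776966] [  -7.00296102 -227.36207083  104.15776966] [-0.8 -0.   1.   0.1]
in [ 594.07252613 -133.74609551  108.59838788] [  -5.85262245 -156.9104355   108.59838788] [-0.7 -0.   0.8  0.1]
lidpin [682.02568759 -96.06144481 211.58279312] [  89.56709494 -149.77117484  211.58279312] [-1.1 -0.   1.2  0.1]
```

View pics/ov.png

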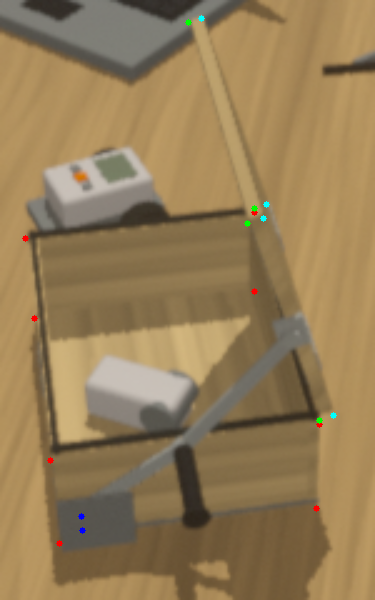

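```bash
python3 - <<'E'
from h import *
o=arm.get_obs(); q=o['tool_rot']; Rt=R.from_quat(q[[1,2,3,0]]).as_matrix(); print(Rt.round(3))
p=[548.7,16.6,.330]
K,r,t=cam('wrist'); Rc=R.from_rotvec(r).as_matrix(); C=-Rc.T@t; print('cam in tool',Rt.T@(C-o['eef_pos']), (Rt.T@Rc.T).round(3))
zx=np.array([np.cos(.33),np.sin(.33),0])
for s in (1,-1):
    v=Rt.T@(s*zx); print('turn about x',np.arctan2(-v[1],v[2]))
k=c2w([-6.5,-203,102],p); print('knob',k); 
for d in (60,120): print((Rt.T@(k+[0,0,d]-o['eef_pos'])).round(1))
E
```

```text
[[-0.     0.936  0.352]
 [ 0.001  0.352 -0.936]
 [-1.     0.    -0.001]]
cam in tool [-156.50765685   73.0032164     0.45534513] [[ 0.    -0.252  0.968]
 [-0.001 -0.968 -0.252]
 [ 1.    -0.001 -0.   ]]
turn about x -1.5410109802138683
turn about x 1.6005816733759248
knob [ 608.33145953 -177.55287542  102.        ]
[  65.1  506.8 -169.3]
[   5.1  506.9 -169.3]
```

move_arm(
  commands=[
    [0,0.04,-0.013,0.14],
    [0,0.08,-0.027,0.28],
    [0,0.12,-0.04,0.42],
    [0,0.165,-0.055,0.56],
    [0,0.21,-0.07,0.7],
    [0,0.255,-0.085,0.84],
    [0,0.3,-0.1,0.98],
    [0,0.345,-0.115,1.12],
    [0,0.385,-0.128,1.26],
    [0,0.42,-0.14,1.4],
  ],
  claw=0,
  force=40,
)

```text
t: 1.2
eef_pos: [538.5, -234.5, 227.2]
tool_rot: [-0.19, -0.681, -0.19, 0.681]
ft_force: [0.3, -0.7, -0.9]
grip_width: 0.998
```

```bash
cat >> h.py <<'E'
P=[548.7,16.6,.330]
def st():
    o=arm.get_obs(); q=o['tool_rot']; return o,np.array(o['eef_pos']),R.from_quat(np.array(q)[[1,2,3,0]]).as_matrix()
def go(Xw): # shift in tool axes from measured pose
    o,e,Rt=st(); return Rt.T@(np.array(Xw)-e)
E
python3 - <<'E'
from h import *
o,e,Rt=st(); print(Rt.round(3)); zx=-np.array([np.cos(.33),np.sin(.33),0]); v=Rt.T@zx; print('turn',np.arctan2(-v[1],v[2]))
k=c2w([-6.5,-203,102],P); print(go(k+[0,0,120]))
c=cam('wrist'); im=imaging.grab_frame('wrist'); cv2.imwrite('pics/w1.png',im); print(o['joint_positions'].round(2))
np.savez('w1.npz',*c)
E
```

```text
[[-0.     0.517 -0.856]
 [ 0.    -0.856 -0.517]
 [-1.    -0.     0.   ]]
turn 0.21303785280300977
[  5.2166262  -12.68488793 -89.24783988]
[-0.51  0.17  1.28 -0.    1.69  2.09]
```

View pics/w1.png

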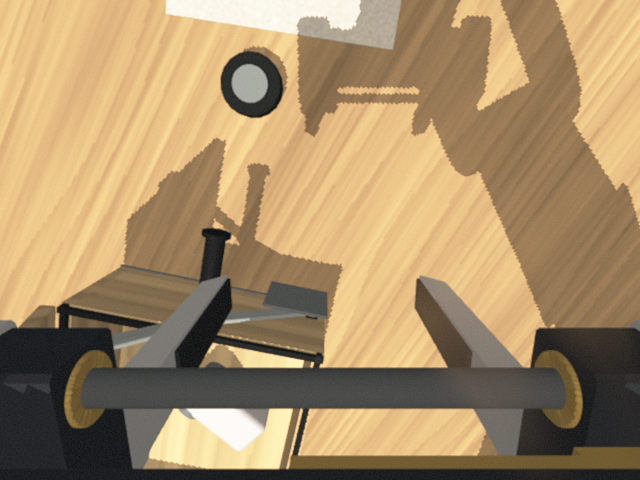

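```bash
python3 - <<'E'
import cv2
a=cv2.imread("pics/w1.png")[220:370,40:350]; cv2.imwrite("pics/w1z.png",cv2.resize(a,None,fx=2.5,fy=2.5,interpolation=cv2.INTER_CUBIC)) 
E
```

```text
(no output)
```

View pics/w1z.png

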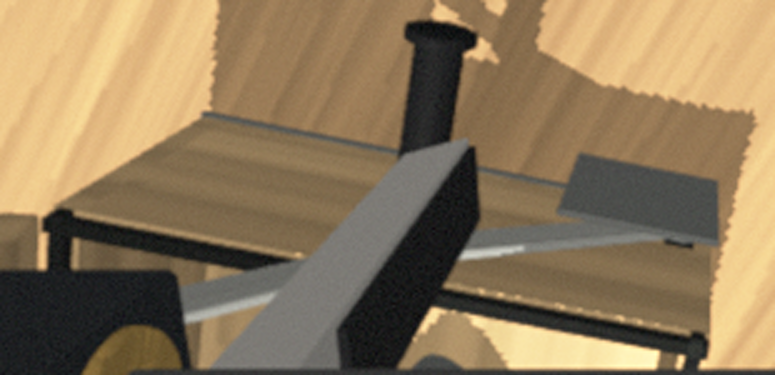

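move_arm(
  commands=[
    [0,-0.001,-0.009,0.02],
    [0,-0.003,-0.018,0.04],
    [0,-0.004,-0.027,0.055],
    [0,-0.005,-0.036,0.07],
    [0,-0.007,-0.045,0.09],
    [0,-0.008,-0.054,0.11],
    [0,-0.009,-0.063,0.13],
    [0,-0.01,-0.072,0.15],
    [0,-0.012,-0.081,0.165],
    [0,-0.013,-0.089,0.18],
  ],
)

```text
t: 2.25
eef_pos: [606.7, -178.3, 227.4]
tool_rot: [-0.129, -0.695, -0.129, 0.695]
ft_force: [-0.1, -0.2, 0.7]
grip_width: 1.004
```

```bash
python3 - <<'E'
from h import *
c=cam('wrist'); im=imaging.grab_frame('wrist'); cv2.imwrite('pics/w2.png',im); 
np.savez('w2.npz',*c); print(arm.get_obs()['joint_positions'].round(3))
E
```

```text
[-3.740e-01  2.730e-01  1.156e+00  1.000e-03  1.712e+00  2.399e+00]
```

View pics/w2.png

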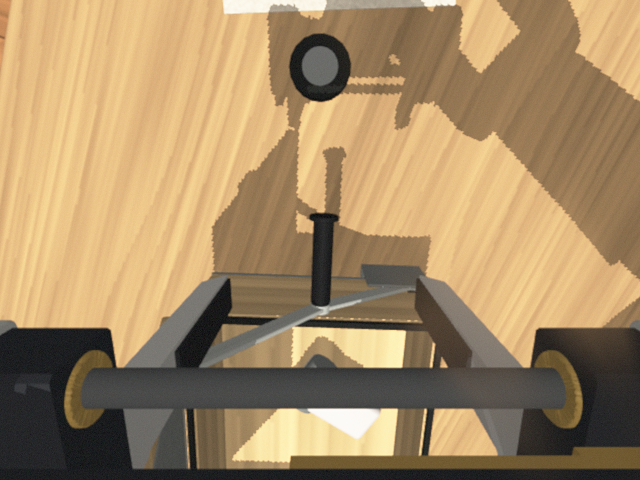

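```bash
python3 - <<'E'
from h import *
L=lambda f:tuple(np.load(f)[k] for k in('arr_0','arr_1','arr_2'))
C={'scene':cam('scene'),'side':cam('side'),'w1':L('w1.npz'),'w2':L('w2.npz')}
obs={'FF':{'scene':(247.6,254.2),'side':(240.8,236.3)},'FN':{'scene':(257.1,339.2),'side':(245,333.7),'w1':(317,357)},
'BN':{'scene':(361.3,325.5),'side':(334.5,322.6),'w1':(63.5,309)},
'out':{'scene':(313.2,366.8),'side':(291.1,365.3),'w1':(216,235),'w2':(323.5,217)},
'in':{'scene':(308.2,338.7),'side':(288.4,335),'w2':(321,305)}}
for k,o in obs.items():
    X,r=tri(list(o.items()),C); print(k,X.round(1),w2c(X,P).round(1),r.round(1))
X,r=tri([(n,obs['out'][n]) for n in('w1','w2')],C); print('wrist only',X,w2c(X,P),r)
X,r=tri([(n,obs['out'][n]) for n in('scene','side','w2')],C); print('s,s,w2',X,w2c(X,P),r)
E
```

```text
FF [404.3 113.9 107.8] [-105.1  138.8  107.8] [-0.3 -0.1  0.4  0.1]
FN [ 493.9 -151.2  109.8] [-106.2 -141.   109.8] [-0.7 -0.1  0.6  0.1 -0.  -0. ]
BN [692.5 -74.5  97.3] [ 106.5 -132.8   97.3] [-1.4  1.4  0.4 -0.9 -0.4 -0. ]
out [ 613.3 -196.5   97.9] [  -7.9 -222.5   97.9] [-1.7  0.4  0.4 -1.1 -0.3 -0.8 -0.1  0.4]
in [ 590.9 -131.   105.9] [  -7.9 -153.4  105.9] [-2.  -0.3 -0.2 -0.8 -0.8 -0.5]
wrist only [ 613.08436576 -196.47968608   98.21028838] [  -8.1366505  -222.44571044   98.21028838] [-0.1118753  -0.60129944  0.21142383  0.56740161]
s,s,w2 [ 613.839323   -197.16870679   99.24833303] [  -7.64570134 -223.34219184   99.24833303] [-1.50421569  0.18680423  0.50934463 -0.94726071 -0.38028948 -0.35038519]
```

move_arm(
  commands=[
    [0.012,-0.002,0,0],
    [0.026,-0.002,0,0],
    [0.04,-0.002,0,0],
    [0.055,-0.002,0,0],
    [0.07,-0.002,0,0],
    [0.085,-0.002,0,0],
    [0.098,-0.002,0,0],
    [0.11,-0.002,0,0],
    [0.118,-0.002,0,0],
    [0.122,-0.002,0,0],
  ],
)

```text
t: 3.3
eef_pos: [605.3, -176.7, 104.3]
tool_rot: [-0.129, -0.695, -0.13, 0.696]
ft_force: [0.3, 0.0, 0.3]
grip_width: 1.0
```

```bash
python3 - <<'E'
from h import *
im=imaging.grab_frame('wrist'); cv2.imwrite('pics/w3.png',im); o,e,Rt=st(); print(e,Rt.round(3),o['ft_force'])
s=imaging.grab_frame('side'); cv2.imwrite('pics/s3.png',cv2.resize(s[200:400,200:400],None,fx=3,fy=3))
E
```

```text
[ 605.19440891 -176.6434995   104.16102298] [[-0.001  0.36  -0.933]
 [ 0.    -0.933 -0.36 ]
 [-1.    -0.001  0.001]] [-0.50316439  0.59149966 -0.79499207]
```

View pics/w3.png

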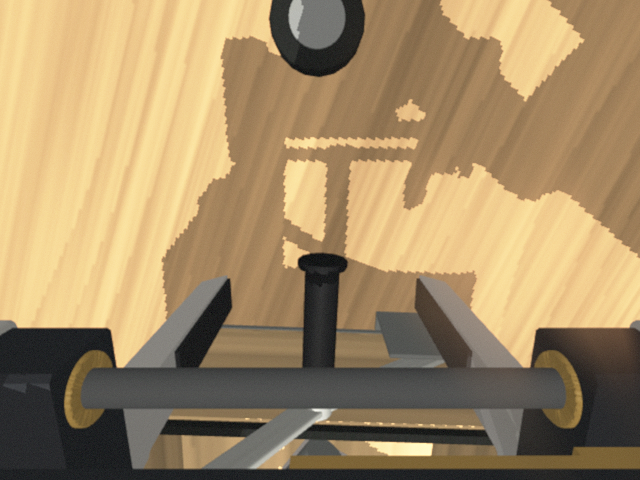

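View pics/s3.png

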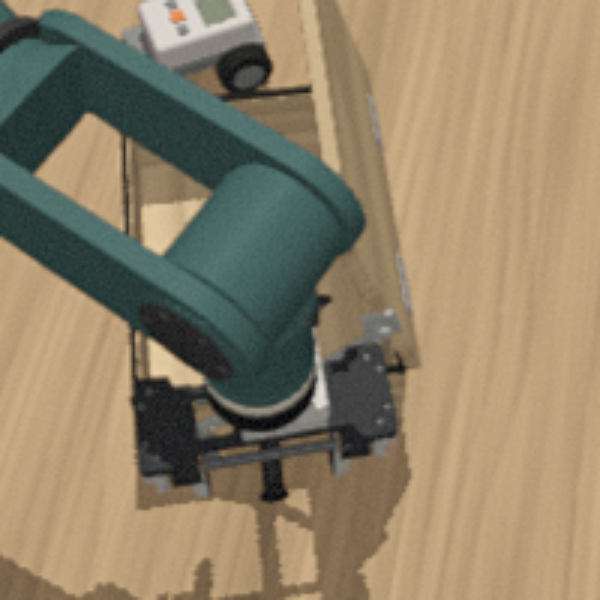

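move_arm(
  commands=[
    [0,0,0,0],
    [0,0,0,0],
    [0,0,0,0],
    [0,0,0,0],
    [0,0,0,0],
    [0,0,0,0],
    [0,0,0,0],
    [0,0,0,0],
    [0,0,0,0],
    [0,0,0,0],
  ],
  claw=255,
  force=30,
)

```text
t: 4.4
eef_pos: [605.7, -176.8, 105.5]
tool_rot: [0.13, 0.695, 0.13, -0.695]
ft_force: [2.6, 1.2, -0.0]
grip_width: 0.187
```

move_arm(
  commands=[
    [-0.0004,0,0.0003,0],
    [-0.0008,0,0.0006,0],
    [-0.0012,0,0.0009,0],
    [-0.0016,0,0.0012,0],
    [-0.002,0,0.0015,0],
    [-0.0024,0,0.0018,0],
    [-0.0028,0,0.0022,0],
    [-0.0032,0,0.0025,0],
    [-0.0032,0,0.0025,0],
    [-0.0032,0,0.0025,0],
  ],
)

```text
t: 5.4
eef_pos: [603.9, -177.2, 108.6]
tool_rot: [0.13, 0.696, 0.13, -0.695]
ft_force: [4.9, 1.4, -2.2]
grip_width: 0.164
```

```bash
cat > f.py <<'E'
from h import *
o,e,Rt=st(); X=w2c(e-[0,0,3],P); F=w2c(np.array(o['ft_force'])+[P[0],P[1],0],P)
print('chest xz',X.round(2),'F chest',F.round(1),'w',round(o['grip_width'],3),'t',o['t'],'M',np.round(o['wrist_torque'],2))
for s in (-14,-7,0,7,14):
    u=X[[0,2]]-np.array([-90-.66*s,30+.75*s]); r=np.hypot(*u); u/=r
    print(s,'phi',round(np.degrees(np.arctan2(u[1],u[0])),1),'r',r.round(1),'Fr',(F[0]*u[0]+F[2]*u[1]).round(1),'Ft',(-F[0]*u[1]+F[2]*u[0]).round(1))
E
python3 f.py
```

```text
chest xz [ -10.55 -201.27  105.65] F chest [ 5.  -0.2 -2.2] w 0.164 t 5.4 M [ 0.49 -0.96 -0.18]
-14 phi 50.8 r 111.1 Fr 1.4 Ft -5.3
-7 phi 47.2 r 110.2 Fr 1.8 Ft -5.2
0 phi 43.6 r 109.7 Fr 2.1 Ft -5.1
7 phi 39.9 r 109.6 Fr 2.4 Ft -5.0
14 phi 36.3 r 110.0 Fr 2.7 Ft -4.8
```

move_arm(
  commands=[
    [-0.0008,0,0.0006,0],
    [-0.0016,0,0.0012,0],
    [-0.0024,0,0.0018,0],
    [-0.0032,0,0.0025,0],
    [-0.004,0,0.0032,0],
    [-0.0048,0,0.0039,0],
    [-0.0055,0,0.0046,0],
    [-0.0062,0,0.0053,0],
    [-0.0062,0,0.0053,0],
    [-0.0062,0,0.0053,0],
  ],
)

```text
t: 6.4
eef_pos: [598.9, -178.9, 114.8]
tool_rot: [0.129, 0.696, 0.13, -0.695]
ft_force: [4.1, 3.7, -1.9]
grip_width: 0.162
```

```bash
python3 f.py
```

```text
chest xz [ -15.91 -201.23  111.79] F chest [ 5.1  2.2 -1.9] w 0.162 t 6.4 M [ 0.47 -0.94 -0.17]
-14 phi 54.9 r 112.8 Fr 1.4 Ft -5.2
-7 phi 51.4 r 111.4 Fr 1.7 Ft -5.1
0 phi 47.8 r 110.4 Fr 2.0 Ft -5.0
7 phi 44.2 r 109.8 Fr 2.3 Ft -4.9
14 phi 40.5 r 109.7 Fr 2.6 Ft -4.7
```

move_arm(
  commands=[
    [-0.0013,0,0.0012,0],
    [-0.0025,0,0.0024,0],
    [-0.0037,-0.0001,0.0036,0],
    [-0.0049,-0.0002,0.0048,0],
    [-0.006,-0.0002,0.006,0],
    [-0.0071,-0.0003,0.0073,0],
    [-0.0082,-0.0003,0.0086,0],
    [-0.0082,-0.0003,0.0086,0],
    [-0.0082,-0.0003,0.0086,0],
    [-0.0082,-0.0003,0.0086,0],
  ],
)

```text
t: 7.4
eef_pos: [590.4, -182.1, 123.9]
tool_rot: [0.13, 0.695, 0.13, -0.695]
ft_force: [2.7, 3.9, 2.6]
grip_width: 0.163
```

```bash
python3 f.py
```

```text
chest xz [ -24.91 -201.46  120.85] F chest [3.8 2.8 2.6] w 0.163 t 7.4 M [ 0.93 -0.52 -0.14]
-14 phi 61.1 r 115.7 Fr 4.1 Ft -2.1
-7 phi 57.8 r 113.5 Fr 4.2 Ft -1.9
0 phi 54.4 r 111.8 Fr 4.3 Ft -1.6
7 phi 50.8 r 110.4 Fr 4.4 Ft -1.3
14 phi 47.2 r 109.5 Fr 4.5 Ft -1.1
```

move_arm(
  commands=[
    [-0.0012,0,0.0012,0],
    [-0.0024,0,0.0025,0],
    [-0.0035,-0.0001,0.0038,0],
    [-0.0046,-0.0002,0.0051,0],
    [-0.0056,-0.0002,0.0065,0],
    [-0.0066,-0.0003,0.0079,0],
    [-0.0076,-0.0003,0.0093,0],
    [-0.0076,-0.0003,0.0093,0],
    [-0.0076,-0.0003,0.0093,0],
    [-0.0076,-0.0003,0.0093,0],
  ],
)

```text
t: 8.4
eef_pos: [583.2, -184.5, 131.4]
tool_rot: [0.13, 0.697, 0.13, -0.693]
ft_force: [6.9, 6.4, 0.4]
grip_width: 0.161
```

```bash
python3 f.py
```

```text
chest xz [ -32.52 -201.43  128.4 ] F chest [8.6 3.8 0.4] w 0.161 t 8.4 M [ 1.06 -1.25 -0.19]
-14 phi 66.1 r 119.1 Fr 3.9 Ft -7.6
-7 phi 63.0 r 116.4 Fr 4.3 Ft -7.4
0 phi 59.7 r 114.0 Fr 4.7 Ft -7.2
7 phi 56.3 r 112.0 Fr 5.1 Ft -6.9
14 phi 52.8 r 110.4 Fr 5.5 Ft -6.6
```

move_arm(
  commands=[
    [-0.0014,-0.0001,0.0017,0],
    [-0.0027,-0.0002,0.0034,0],
    [-0.004,-0.0004,0.0052,0],
    [-0.0052,-0.0006,0.007,0],
    [-0.0063,-0.0008,0.0088,0],
    [-0.0073,-0.0009,0.0107,0],
    [-0.0083,-0.001,0.0126,0],
    [-0.0083,-0.001,0.0126,0],
    [-0.0083,-0.001,0.0126,0],
    [-0.0083,-0.001,0.0126,0],
  ],
)

```text
t: 9.4
eef_pos: [572.1, -188.1, 139.5]
tool_rot: [0.13, 0.698, 0.13, -0.693]
ft_force: [9.9, 4.2, -0.7]
grip_width: 0.163
```

```bash
python3 f.py; python3 - <<'E'
from h import *
s=imaging.grab_frame('scene'); cv2.imwrite('pics/sc4.png',cv2.resize(s[130:430,200:420],None,fx=2,fy=2))
E
```

```text
chest xz [ -44.15 -201.21  136.46] F chest [10.7  0.7 -0.7] w 0.163 t 9.4 M [ 1.04 -1.87 -0.17]
-14 phi 72.6 r 122.6 Fr 2.5 Ft -10.5
-7 phi 69.7 r 119.1 Fr 3.0 Ft -10.3
0 phi 66.7 r 115.9 Fr 3.6 Ft -10.2
7 phi 63.5 r 113.1 Fr 4.1 Ft -9.9
14 phi 60.1 r 110.6 Fr 4.7 Ft -9.7
```

View pics/sc4.png

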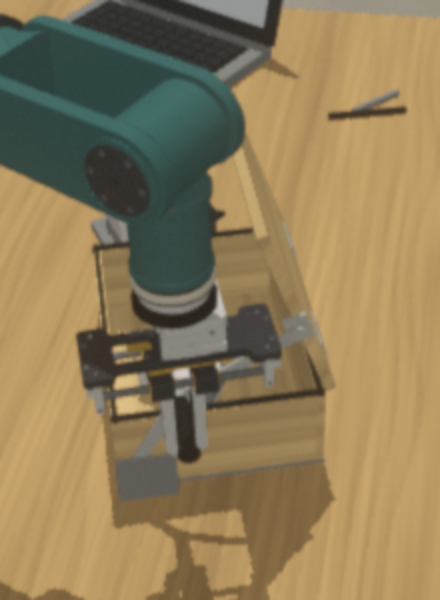

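```bash
python3 - <<'E'
from h import *
s=imaging.grab_frame('side'); cv2.imwrite('pics/s5.png',cv2.resize(s[100:400,100:400],None,fx=2,fy=2))
o,e,Rt=st(); print(o['joint_positions'],o['joint_torque'])
E
```

```text
[-0.41392099  0.23016599  1.38271875  0.00413428  1.52283907  2.35803319] [ -4.62868184 -39.8529017  -26.83316052  -2.97535904   2.30518721
  -0.19844463]
```

View pics/s5.png

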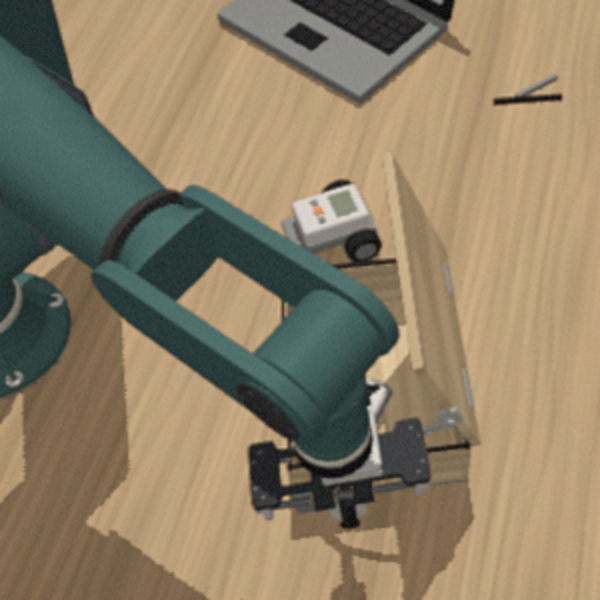

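```bash
python3 - <<'E'
from h import *
for nm,a,b in [('near disc',(258,220.5),(232.5,304)),('far extreme',(320.5,190),(298.5,264))]:
    X,r=tri([('scene',a),('side',b)]); print(nm,X,w2c(X,P),r)
E
```

```text
near disc [ 545.9899307  -240.83212743  467.31059904] [ -85.98292649 -242.66351407  467.31059904] [-1.4365764  -0.23125854  1.44408254  0.22464454]
far extreme [ 629.68156101 -155.5786449   475.58614348] [  20.81869624 -189.129799    475.58614348] [-0.43343569 -0.02598604  0.43313782  0.03985085]
```

```bash
cat > arc.py <<'E'
from h import *
import sys
s,dphi,out,nr=float(sys.argv[1]),float(sys.argv[2]),float(sys.argv[3]),int(sys.argv[4])
o,e,Rt=st(); X=w2c(e-[0,0,3],P); pin=np.array([-90-.66*s,30+.75*s]); u=X[[0,2]]-pin; r=np.hypot(*u); ph=np.arctan2(u[1],u[0])
xc=np.array([np.cos(.33),np.sin(.33),0])
for k in range(1,nr+1):
    a=ph+np.radians(dphi)*k/nr; d=(r+out*k/nr)*np.array([np.cos(a),np.sin(a)])-u
    w=d[0]*xc+[0,0,d[1]]; print((Rt.T@w/1000).round(4).tolist())
E
python3 arc.py 13 12 0.3 8
```

```text
[-0.0014, -0.0001, 0.0025]
[-0.0028, -0.0002, 0.0051]
[-0.0041, -0.0003, 0.0077]
[-0.0054, -0.0004, 0.0103]
[-0.0065, -0.0005, 0.013]
[-0.0077, -0.0006, 0.0157]
[-0.0087, -0.0007, 0.0184]
[-0.0096, -0.0008, 0.0211]
```

move_arm(
  commands=[
    [-0.0014,-0.0001,0.0025,0],
    [-0.0028,-0.0002,0.0051,0],
    [-0.0041,-0.0003,0.0077,0],
    [-0.0054,-0.0004,0.0103,0],
    [-0.0065,-0.0005,0.013,0],
    [-0.0077,-0.0006,0.0157,0],
    [-0.0087,-0.0007,0.0184,0],
    [-0.0096,-0.0008,0.0211,0],
    [-0.0096,-0.0008,0.0211,0],
    [-0.0096,-0.0008,0.0211,0],
  ],
)

```text
t: 10.5
eef_pos: [552.6, -194.5, 148.8]
tool_rot: [0.13, 0.698, 0.13, -0.692]
ft_force: [11.3, 4.9, -2.1]
grip_width: 0.159
```

```bash
python3 f.py|sed -n '1p;4,6p'; python3 arc.py 13 12 0.3 8
```

```text
chest xz [ -64.69 -200.95  145.79] F chest [12.3  1.  -2.1] w 0.159 t 10.5 M [ 1.21 -2.23 -0.19]
0 phi 77.7 r 118.5 Fr 0.6 Ft -12.4
7 phi 74.8 r 114.5 Fr 1.2 Ft -12.4
14 phi 71.8 r 110.8 Fr 1.9 Ft -12.3
[-0.0009, -0.0001, 0.0028]
[-0.0017, -0.0002, 0.0056]
[-0.0025, -0.0003, 0.0084]
[-0.0032, -0.0004, 0.0112]
[-0.0038, -0.0006, 0.0141]
[-0.0044, -0.0007, 0.0169]
[-0.0048, -0.0008, 0.0198]
[-0.0052, -0.0009, 0.0227]
```

move_arm(
  commands=[
    [-0.0009,-0.0001,0.0028,0],
    [-0.0017,-0.0002,0.0056,0],
    [-0.0025,-0.0003,0.0084,0],
    [-0.0032,-0.0004,0.0112,0],
    [-0.0038,-0.0006,0.0141,0],
    [-0.0044,-0.0007,0.0169,0],
    [-0.0048,-0.0008,0.0198,0],
    [-0.0052,-0.0009,0.0227,0],
    [-0.0052,-0.0009,0.0227,0],
    [-0.0052,-0.0009,0.0227,0],
  ],
)

```text
t: 11.5
eef_pos: [531.8, -201.3, 153.8]
tool_rot: [0.13, 0.699, 0.131, -0.691]
ft_force: [13.2, 6.4, -3.5]
grip_width: 0.163
```

```bash
cat > lid.py <<'E'
from h import *
o,e,Rt=st(); X=w2c(e-[0,0,3],P)
H=np.array([110,105]); k=X[[0,2]]; d=k-H; D=np.hypot(*d)
# lid pin at distance 105 from hinge, 143 from knob
c=(105**2+D*D-143**2)/(2*105*D); a=np.arctan2(d[1],-d[0]); 
print('lid est',a+np.arccos(np.clip(c,-1,1))-.075)
E
python3 f.py|sed -n '1p;4,6p'; python3 arc.py 13 12 0 8; python3 lid.py; python3 - <<'E'
from h import *
s=imaging.grab_frame('scene'); cv2.imwrite('pics/sc6.png',cv2.resize(s[130:430,200:420],None,fx=2,fy=2))
E
```

```text
chest xz [ -86.56 -200.63  150.77] F chest [14.6  1.8 -3.5] w 0.163 t 11.5 M [ 1.42 -2.68 -0.27]
0 phi 88.4 r 120.8 Fr -3.1 Ft -14.7
7 phi 86.0 r 115.8 Fr -2.5 Ft -14.8
14 phi 83.4 r 111.0 Fr -1.8 Ft -14.9
[-0.0003, -0.0001, 0.0029]
[-0.0005, -0.0002, 0.0058]
[-0.0007, -0.0004, 0.0087]
[-0.0008, -0.0005, 0.0117]
[-0.0008, -0.0006, 0.0146]
[-0.0007, -0.0007, 0.0175]
[-0.0005, -0.0008, 0.0204]
[-0.0003, -0.0009, 0.0233]
lid est 0.8934636383493003
```

View pics/sc6.png

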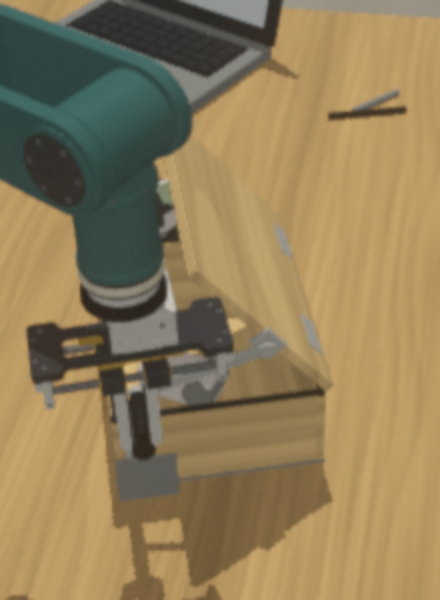

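move_arm(
  commands=[
    [-0.0002,-0.0001,0.0029,0],
    [-0.0004,-0.0002,0.0058,0],
    [-0.0006,-0.0004,0.0087,0],
    [-0.0006,-0.0005,0.0117,0],
    [-0.0006,-0.0006,0.0146,0],
    [-0.0004,-0.0007,0.0175,0],
    [-0.0002,-0.0008,0.0204,0],
    [0.0001,-0.0009,0.0233,0],
    [0.0001,-0.0009,0.0233,0],
    [0.0001,-0.0009,0.0233,0],
  ],
)

```text
t: 12.55
eef_pos: [511.6, -207.8, 154.3]
tool_rot: [0.13, 0.7, 0.131, -0.69]
ft_force: [17.9, 9.5, -3.0]
grip_width: 0.165
```

```bash
python3 f.py|sed -n '1p;4,6p'; python3 arc.py 13 12 0 8; python3 lid.py
```

```text
chest xz [-107.77 -200.28  151.33] F chest [20.   3.2 -3. ] w 0.165 t 12.55 M [ 1.8  -3.38 -0.24]
0 phi 98.3 r 122.6 Fr -5.8 Ft -19.4
7 phi 96.5 r 116.8 Fr -5.2 Ft -19.6
14 phi 94.4 r 111.2 Fr -4.5 Ft -19.8
[0.0002, -0.0001, 0.0029]
[0.0005, -0.0002, 0.0058]
[0.0009, -0.0004, 0.0087]
[0.0014, -0.0005, 0.0116]
[0.0019, -0.0006, 0.0145]
[0.0025, -0.0007, 0.0174]
[0.0032, -0.0008, 0.0202]
[0.004, -0.0009, 0.023]
lid est 0.6727987975743185
```

move_arm(
  commands=[
    [0.0002,-0.0001,0.0029,0],
    [0.0005,-0.0002,0.0058,0],
    [0.001,-0.0004,0.0087,0],
    [0.0015,-0.0005,0.0116,0],
    [0.0021,-0.0006,0.0145,0],
    [0.0028,-0.0007,0.0174,0],
    [0.0035,-0.0008,0.0202,0],
    [0.0043,-0.001,0.023,0],
    [0.0043,-0.001,0.023,0],
    [0.0043,-0.001,0.023,0],
  ],
)

```text
t: 13.55
eef_pos: [495.5, -212.3, 152.2]
tool_rot: [0.13, 0.705, 0.133, -0.684]
ft_force: [30.5, 17.4, -2.0]
grip_width: 0.162
```

```bash
python3 f.py|sed -n '1p;4,6p';  python3 lid.py
```

```text
chest xz [-124.52 -199.3   149.15] F chest [34.5  6.6 -2. ] w 0.162 t 13.55 M [ 3.26 -5.62 -0.28]
0 phi 106.2 r 124.1 Fr -11.5 Ft -32.6
7 phi 104.7 r 117.8 Fr -10.6 Ft -32.9
14 phi 103.1 r 111.6 Fr -9.7 Ft -33.2
lid est 0.4339971246153433
```

move_arm(
  commands=[
    [0,0,-0.001,0],
    [-0.0002,0,-0.002,0],
    [-0.0004,0,-0.003,0],
    [-0.0006,0,-0.004,0],
    [-0.0008,0,-0.005,0],
    [-0.001,0,-0.006,0],
    [-0.001,0,-0.006,0],
    [-0.001,0,-0.006,0],
    [-0.001,0,-0.006,0],
    [-0.001,0,-0.006,0],
  ],
)

```text
t: 14.55
eef_pos: [496.8, -212.5, 152.1]
tool_rot: [0.13, 0.702, 0.131, -0.688]
ft_force: [20.0, 11.3, -1.6]
grip_width: 0.164
```

```bash
python3 f.py|sed -n '1p;4,6p';  python3 lid.py
```

```text
chest xz [-123.31 -199.95  149.08] F chest [22.6  4.2 -1.6] w 0.164 t 14.55 M [ 2.17 -3.87 -0.27]
0 phi 105.6 r 123.6 Fr -7.6 Ft -21.3
7 phi 104.1 r 117.4 Fr -7.1 Ft -21.5
14 phi 102.5 r 111.2 Fr -6.5 Ft -21.7
lid est 0.45505665355454133
```

move_arm(
  commands=[
    [-0.0002,0,-0.0015,0],
    [-0.0004,0,-0.003,0],
    [-0.0006,0.0003,-0.0045,0],
    [-0.0008,0.0006,-0.006,0],
    [-0.001,0.0008,-0.0075,0],
    [-0.0012,0.001,-0.009,0],
    [-0.0012,0.001,-0.009,0],
    [-0.0012,0.001,-0.009,0],
    [-0.0012,0.001,-0.009,0],
    [-0.0012,0.001,-0.009,0],
  ],
)

```text
t: 15.55
eef_pos: [499.1, -213.0, 151.9]
tool_rot: [0.129, 0.696, 0.13, -0.694]
ft_force: [5.4, 4.6, 1.0]
grip_width: 0.16
```

```bash
python3 f.py|sed -n '1p;4,6p';  python3 lid.py
```

```text
chest xz [-121.37 -201.17  148.86] F chest [6.6 2.6 1. ] w 0.16 t 15.55 M [ 0.96 -0.98 -0.2 ]
0 phi 104.8 r 122.9 Fr -0.7 Ft -6.6
7 phi 103.3 r 116.7 Fr -0.5 Ft -6.7
14 phi 101.5 r 110.6 Fr -0.3 Ft -6.7
lid est 0.4864197949667008
```

move_arm(
  commands=[
    [0,0,0,0],
    [0,0,0,0],
    [0,0,0,0],
    [0,0,0,0],
    [0,0,0,0],
    [0,0,0,0],
    [0,0,0,0],
    [0,0,0,0],
    [-0.01,0,0,0],
    [-0.03,0,0,0],
  ],
  claw=0,
)

```text
t: 16.55
eef_pos: [497.4, -213.2, 180.6]
tool_rot: [-0.129, -0.694, -0.13, 0.696]
ft_force: [-0.1, 0.4, -0.3]
grip_width: 0.974
```

move_arm(
  commands=[
    [-0.02,0,0,0],
    [-0.05,0,0,0],
    [-0.08,0,0,0],
    [-0.11,0,0,0],
    [-0.13,0,0,0],
    [-0.14,0,0,0],
    [-0.14,0,0,0],
    [-0.14,0,0,0],
    [-0.14,0,0,0],
    [-0.14,0,0,0],
  ],
  claw=255,
)

```text
t: 17.55
eef_pos: [497.9, -213.5, 320.0]
tool_rot: [-0.129, -0.694, -0.13, 0.696]
ft_force: [0.1, 0.4, -0.3]
grip_width: 0.186
```

```bash
python3 - <<'E'
from h import *
o,e,Rt=st(); print(e,o['ft_force'],o['grip_width'])
s=imaging.grab_frame('scene'); cv2.imwrite('pics/sc7.png',cv2.resize(s[160:400,200:420],None,fx=2.5,fy=2.5))
s=imaging.grab_frame('side'); cv2.imwrite('pics/sd7.png',cv2.resize(s[150:400,180:400],None,fx=2.4,fy=2.4))
E
```

```text
[ 497.90799385 -213.53477836  319.96754494] [ 0.14915528  0.36569973 -0.31377564] 0.18594027655471557
```

View pics/sc7.png

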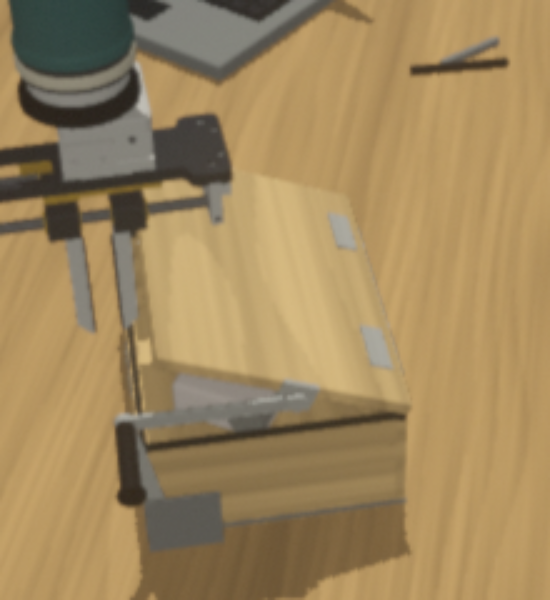

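View pics/sd7.png

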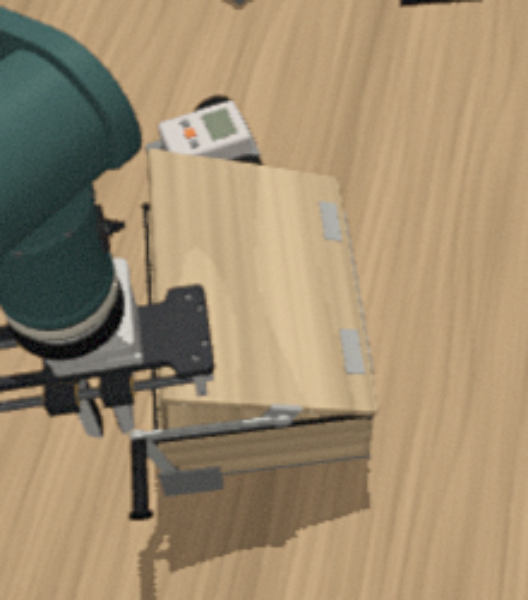

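move_arm(
  commands=[
    [0,-0.02,-0.0065,-0.14],
    [0,-0.04,-0.013,-0.28],
    [0,-0.06,-0.0195,-0.42],
    [0,-0.08,-0.026,-0.56],
    [0,-0.1,-0.0325,-0.7],
    [0,-0.12,-0.039,-0.84],
    [0,-0.14,-0.0455,-0.98],
    [0,-0.16,-0.052,-1.12],
    [0,-0.18,-0.0585,-1.26],
    [0,-0.2,-0.065,-1.4],
  ],
)

```text
t: 18.65
eef_pos: [486.6, -2.9, 321.3]
tool_rot: [0.548, 0.447, 0.548, -0.447]
ft_force: [0.3, -0.1, -0.1]
grip_width: 0.003
```

```bash
python3 - <<'E'
from h import *
o,e,Rt=st(); print(e,w2c(e,P),o['ft_force'],o['grip_width'],o['joint_positions'].round(2)); print(Rt.round(3)); print('turn back to align jaw along yc?', Rt[:,2]@[-.324,.946,0])
s=imaging.grab_frame('scene'); cv2.imwrite('pics/sc8.png',cv2.resize(s[130:400,200:420],None,fx=2.2,fy=2.2))
E
```

```text
[486.64475148  -2.86799146 321.27118858] [-65.01535965   1.69102639 321.27118858] [ 0.31663726 -0.14094536 -0.12132814] 0.0031889590055400124 [-0.12 -0.05  1.33 -0.    1.87  1.24]
[[-0.     0.979  0.202]
 [-0.     0.202 -0.979]
 [-1.    -0.    -0.   ]]
turn back to align jaw along yc? -0.9919599784347428
```

View pics/sc8.png

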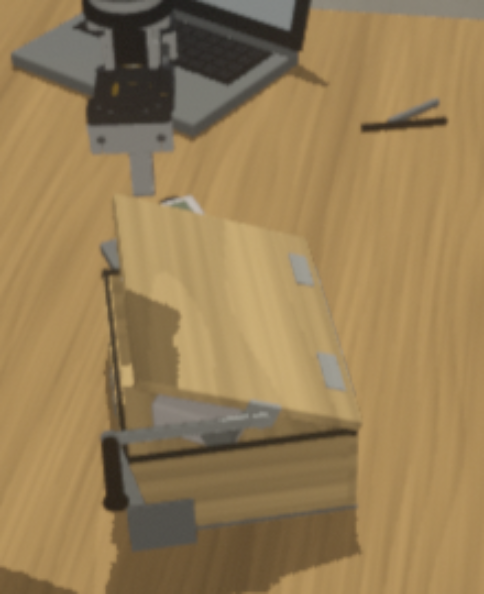

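move_arm(
  commands=[
    [0.01,0,0,0],
    [0.02,0,0,0],
    [0.03,0,0,0],
    [0.04,0,0,0],
    [0.05,0,0,0],
    [0.058,0,0,0],
    [0.064,0,0,0],
    [0.07,0,0,0],
    [0.072,0,0,0],
    [0.072,0,0,0],
  ],
)

```text
t: 19.7
eef_pos: [486.8, -3.7, 249.4]
tool_rot: [0.547, 0.448, 0.547, -0.448]
ft_force: [-0.3, -0.1, 0.4]
grip_width: 0.006
```

move_arm(
  commands=[
    [0.001,0,0,0],
    [0.002,0,0,0],
    [0.004,0,0,0],
    [0.006,0,0,0],
    [0.008,0,0,0],
    [0.01,0,0,0],
    [0.012,0,0,0],
    [0.014,0,0,0],
    [0.016,0,0,0],
    [0.016,0,0,0],
  ],
)

```text
t: 20.7
eef_pos: [486.7, -3.7, 233.1]
tool_rot: [0.547, 0.448, 0.547, -0.448]
ft_force: [0.1, 0.9, 0.0]
grip_width: 0.006
```

move_arm(
  commands=[
    [0.0015,0,0,0],
    [0.003,0,0,0],
    [0.0045,0,0,0],
    [0.006,0,0,0],
    [0.0075,0,0,0],
    [0.009,0,0,0],
    [0.0105,0,0,0],
    [0.012,0,0,0],
    [0.012,0,0,0],
    [0.012,0,0,0],
  ],
)

```text
t: 21.7
eef_pos: [486.9, -3.7, 221.5]
tool_rot: [0.547, 0.448, 0.547, -0.448]
ft_force: [0.1, -0.5, -0.2]
grip_width: 0.006
```

move_arm(
  commands=[
    [0.0015,0,0,0],
    [0.003,0,0,0],
    [0.0045,0,0,0],
    [0.006,0,0,0],
    [0.0075,0,0,0],
    [0.009,0,0,0],
    [0.0105,0,0,0],
    [0.012,0,0,0],
    [0.012,0,0,0],
    [0.012,0,0,0],
  ],
)

```text
t: 22.7
eef_pos: [487.4, -3.9, 211.6]
tool_rot: [0.548, 0.449, 0.546, -0.448]
ft_force: [-2.0, 0.3, 7.1]
grip_width: 0.004
```

```bash
python3 - <<'E'
from h import *
o,e,Rt=st(); print(e,w2c(e,P),o['ft_force'])
s=imaging.grab_frame('scene'); cv2.imwrite('pics/sc9.png',cv2.resize(s[130:400,200:420],None,fx=2.2,fy=2.2))
E
```

```text
[487.41893861  -3.89743344 211.60703003] [-64.61652934   0.46626075 211.60703003] [-1.96981725  0.28200911  7.05721012]
```

View pics/sc9.png

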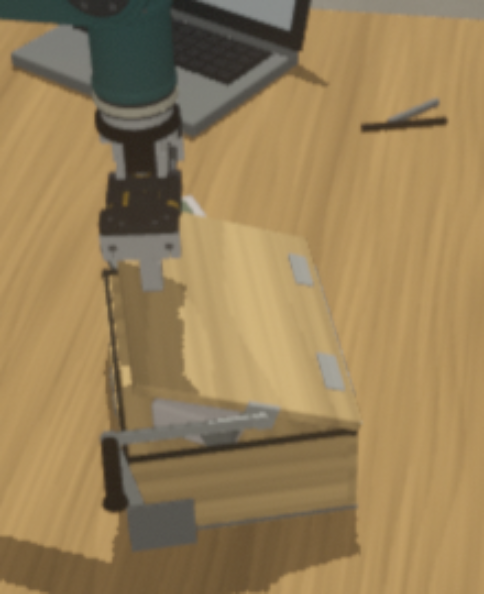

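move_arm(
  commands=[
    [0.0015,-0.0004,0,0],
    [0.003,-0.0008,0,0],
    [0.0045,-0.0012,0,0],
    [0.006,-0.0016,0,0],
    [0.0075,-0.002,0,0],
    [0.009,-0.0024,0,0],
    [0.0105,-0.0028,0,0],
    [0.012,-0.0032,0,0],
    [0.0135,-0.0036,0,0],
    [0.015,-0.004,0,0],
  ],
)

```text
t: 23.75
eef_pos: [483.2, -5.2, 196.7]
tool_rot: [0.548, 0.448, 0.546, -0.448]
ft_force: [-3.2, -1.6, 8.8]
grip_width: 0.005
```

move_arm(
  commands=[
    [0.0015,-0.0004,0,0],
    [0.003,-0.0008,0,0],
    [0.0045,-0.0012,0,0],
    [0.006,-0.0016,0,0],
    [0.0075,-0.002,0,0],
    [0.009,-0.0024,0,0],
    [0.0105,-0.0028,0,0],
    [0.012,-0.0032,0,0],
    [0.0135,-0.0036,0,0],
    [0.015,-0.004,0,0],
  ],
)

```text
t: 24.75
eef_pos: [478.9, -6.3, 181.4]
tool_rot: [0.548, 0.448, 0.546, -0.449]
ft_force: [-3.3, -2.9, 7.7]
grip_width: 0.005
```

move_arm(
  commands=[
    [0.0015,-0.0004,0,0],
    [0.003,-0.0008,0,0],
    [0.0045,-0.0012,0,0],
    [0.006,-0.0016,0,0],
    [0.0075,-0.002,0,0],
    [0.009,-0.0024,0,0],
    [0.0105,-0.0028,0,0],
    [0.012,-0.0032,0,0],
    [0.0135,-0.0036,0,0],
    [0.015,-0.004,0,0],
  ],
)

```text
t: 25.75
eef_pos: [475.2, -7.3, 166.2]
tool_rot: [0.548, 0.448, 0.546, -0.449]
ft_force: [-3.3, -3.3, 7.6]
grip_width: 0.007
```

move_arm(
  commands=[
    [0.0012,-0.0004,0,0],
    [0.0024,-0.0008,0,0],
    [0.0036,-0.0012,0,0],
    [0.0048,-0.0016,0,0],
    [0.006,-0.002,0,0],
    [0.0072,-0.0024,0,0],
    [0.0084,-0.0028,0,0],
    [0.0096,-0.0032,0,0],
    [0.0108,-0.0036,0,0],
    [0.012,-0.004,0,0],
  ],
)

```text
t: 26.75
eef_pos: [472.9, -7.9, 154.7]
tool_rot: [0.549, 0.449, 0.545, -0.448]
ft_force: [0.4, -2.1, 6.7]
grip_width: 0.006
```

move_arm(
  commands=[
    [0.001,-0.0003,0,0],
    [0.002,-0.0006,0,0],
    [0.003,-0.001,0,0],
    [0.004,-0.0013,0,0],
    [0.005,-0.0016,0,0],
    [0.006,-0.002,0,0],
    [0.007,-0.002,0,0],
    [0.008,-0.002,0,0],
    [0.008,-0.002,0,0],
    [0.008,-0.002,0,0],
  ],
)

```text
t: 27.75
eef_pos: [471.8, -8.2, 146.9]
tool_rot: [0.549, 0.449, 0.544, -0.447]
ft_force: [1.7, -2.2, 5.8]
grip_width: 0.003
```

```bash
python3 - <<'E'
from h import *
o,e,Rt=st(); print(e,w2c(e,P),o['ft_force'])
E
```

```text
[471.83469725  -8.18487653 146.89992246] [-80.7491976    1.46012281 146.89992246] [ 1.67781675 -2.23405675  5.84812621]
```

move_arm(
  commands=[
    [0.0006,0,0,0],
    [0.0012,0,0,0],
    [0.0018,0,0,0],
    [0.0024,0,0,0],
    [0.003,0,0,0],
    [0.0036,0,0,0],
    [0.0042,0,0,0],
    [0.005,0,0,0],
    [0.005,0,0,0],
    [0.005,0,0,0],
  ],
)

```text
t: 28.75
eef_pos: [471.5, -8.4, 141.8]
tool_rot: [0.549, 0.449, 0.544, -0.448]
ft_force: [1.9, -2.8, 6.4]
grip_width: 0.006
```

move_arm(
  commands=[
    [0.0005,0,0,0],
    [0.001,0,0,0],
    [0.0015,0,0,0],
    [0.002,0,0,0],
    [0.0025,0,0,0],
    [0.003,0,0,0],
    [0.0035,0,0,0],
    [0.004,0,0,0],
    [0.004,0,0,0],
    [0.004,0,0,0],
  ],
)

```text
t: 29.75
eef_pos: [471.3, -8.5, 137.8]
tool_rot: [0.549, 0.449, 0.545, -0.448]
ft_force: [1.6, -1.7, 5.9]
grip_width: 0.004
```

move_arm(
  commands=[
    [0.0003,0,0,0],
    [0.0006,0,0,0],
    [0.0009,0,0,0],
    [0.0012,0,0,0],
    [0.0015,0,0,0],
    [0.0018,0,0,0],
    [0.0021,0,0,0],
    [0.0025,0,0,0],
    [0.0025,0,0,0],
    [0.0025,0,0,0],
  ],
)

```text
t: 30.75
eef_pos: [471.2, -8.5, 135.6]
tool_rot: [0.549, 0.449, 0.544, -0.448]
ft_force: [0.5, -3.1, 8.3]
grip_width: 0.004
```

move_arm(
  commands=[
    [0.0003,0,0,0],
    [0.0006,0,0,0],
    [0.0009,0,0,0],
    [0.0012,0,0,0],
    [0.0015,0,0,0],
    [0.0015,0,0,0],
    [0.0015,0,0,0],
    [0.0015,0,0,0],
    [0.0015,0,0,0],
    [0.0015,0,0,0],
  ],
)

```text
t: 31.75
eef_pos: [471.2, -8.6, 134.7]
tool_rot: [0.549, 0.449, 0.544, -0.448]
ft_force: [-1.5, -2.3, 10.7]
grip_width: 0.007
```

move_arm(
  commands=[
    [0.0003,0,0,0],
    [0.0006,0,0,0],
    [0.0009,0,0,0],
    [0.0012,0,0,0],
    [0.0015,0,0,0],
    [0.0015,0,0,0],
    [0.0015,0,0,0],
    [0.0015,0,0,0],
    [0.0015,0,0,0],
    [0.0015,0,0,0],
  ],
)

```text
t: 32.75
eef_pos: [471.3, -8.7, 133.9]
tool_rot: [0.549, 0.449, 0.544, -0.448]
ft_force: [-2.7, -2.6, 12.9]
grip_width: 0.003
```

move_arm(
  commands=[
    [0.0003,0,0,0],
    [0.0006,0,0,0],
    [0.0009,0,0,0],
    [0.0012,0,0,0],
    [0.0015,0,0,0],
    [0.0015,0,0,0],
    [0.0015,0,0,0],
    [0.0015,0,0,0],
    [0.0015,0,0,0],
    [0.0015,0,0,0],
  ],
)

```text
t: 33.75
eef_pos: [471.3, -8.8, 133.0]
tool_rot: [0.55, 0.449, 0.544, -0.448]
ft_force: [-3.7, -3.0, 15.7]
grip_width: 0.007
```

move_arm(
  commands=[
    [-0.002,0,0,0],
    [-0.004,0,0,0],
    [-0.006,0,0,0],
    [-0.008,0,0,0],
    [-0.01,0,0,0],
    [-0.012,0,0,0],
    [-0.015,0,0,0],
    [-0.018,0,0,0],
    [-0.018,0,0,0],
    [-0.018,0,0,0],
  ],
)

```text
t: 34.75
eef_pos: [469.2, -7.2, 146.5]
tool_rot: [0.547, 0.448, 0.547, -0.448]
ft_force: [-0.7, -0.1, -0.4]
grip_width: 0.003
```

```bash
python3 - <<'E'
from h import *
o,e,Rt=st(); print(e,w2c(e,P),o['ft_force'])
s=imaging.grab_frame('scene'); cv2.imwrite('pics/sc10.png',cv2.resize(s[200:400,220:400],None,fx=3,fy=3,interpolation=cv2.INTER_CUBIC))
s=imaging.grab_frame('side'); cv2.imwrite('pics/sd10.png',cv2.resize(s[180:380,200:380],None,fx=3,fy=3,interpolation=cv2.INTER_CUBIC))
E
```

```text
[469.16453042  -7.23655086 146.4784965 ] [-82.96799016   3.22252799 146.4784965 ] [-0.66099803 -0.08234894 -0.40101569]
```

View pics/sc10.png

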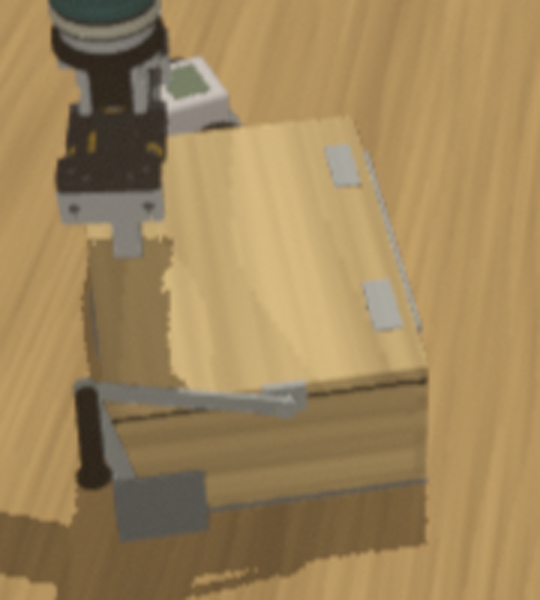

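View pics/sd10.png

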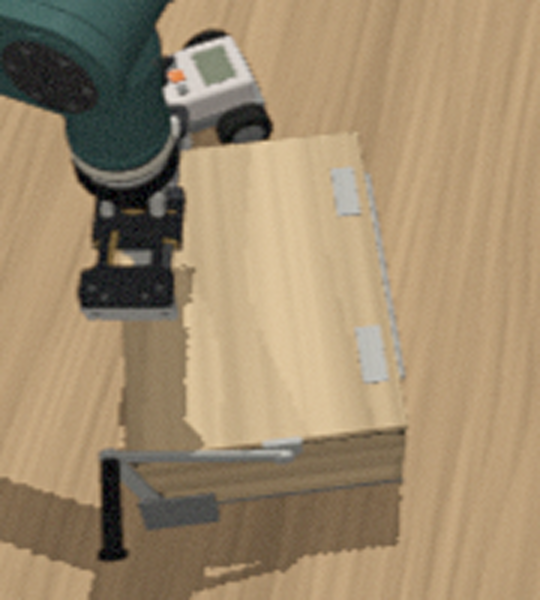

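move_arm(
  commands=[
    [0,-0.004,0,0],
    [0,-0.008,0,0],
    [0,-0.013,0,0],
    [0,-0.013,0,0],
    [0.002,-0.013,0,0],
    [0.004,-0.013,0,0],
    [0.006,-0.013,0,0],
    [0.008,-0.013,0,0],
    [0.009,-0.013,0,0],
    [0.009,-0.013,0,0],
  ],
)

```text
t: 35.85
eef_pos: [456.5, -9.9, 137.7]
tool_rot: [0.547, 0.448, 0.547, -0.448]
ft_force: [-0.6, -0.2, 1.3]
grip_width: 0.004
```

move_arm(
  commands=[
    [0.0005,0,0,0],
    [0.001,0,0,0],
    [0.0015,0,0,0],
    [0.002,0,0,0],
    [0.0025,0,0,0],
    [0.003,0,0,0],
    [0.003,0,0,0],
    [0.003,0,0,0],
    [0.003,0,0,0],
    [0.003,0,0,0],
  ],
)

```text
t: 36.85
eef_pos: [456.5, -10.0, 135.5]
tool_rot: [0.547, 0.448, 0.547, -0.448]
ft_force: [-3.0, -0.5, 7.3]
grip_width: 0.005
```

move_arm(
  commands=[
    [0.0005,0,0,0],
    [0.001,0,0,0],
    [0.0015,0,0,0],
    [0.002,0,0,0],
    [0.002,0,0,0],
    [0.002,0,0,0],
    [0.002,0,0,0],
    [0.002,0,0,0],
    [0.002,0,0,0],
    [0.002,0,0,0],
  ],
)

```text
t: 37.85
eef_pos: [456.5, -10.1, 134.3]
tool_rot: [0.547, 0.448, 0.546, -0.448]
ft_force: [-4.9, -1.3, 10.2]
grip_width: 0.002
```

move_arm(
  commands=[
    [0.0005,0,0,0],
    [0.001,0,0,0],
    [0.0015,0,0,0],
    [0.002,0,0,0],
    [0.0025,0,0,0],
    [0.0025,0,0,0],
    [0.0025,0,0,0],
    [0.0025,0,0,0],
    [0.0025,0,0,0],
    [0.0025,0,0,0],
  ],
)

```text
t: 38.85
eef_pos: [456.6, -10.3, 132.7]
tool_rot: [0.548, 0.448, 0.546, -0.448]
ft_force: [-5.9, -0.9, 13.3]
grip_width: 0.007
```

```bash
python3 -c "
from h import *
print([ (np.round(arm.get_obs()['eef_pos'],2),np.round(arm.get_obs()['ft_force'],1)) for _ in range(1)])"
```

```text
[(array([456.58, -10.27, 132.73]), array([-5.9, -0.9, 13.3]))]
```

move_arm(
  commands=[
    [0.0005,0,0,0],
    [0.001,0,0,0],
    [0.0013,0,0,0],
    [0.0013,0,0,0],
    [0.0013,0,0,0],
    [0.0013,0,0,0],
    [0.0013,0,0,0],
    [0.0013,0,0,0],
    [0.0013,0,0,0],
    [0.0013,0,0,0],
  ],
)

```text
t: 39.85
eef_pos: [456.6, -10.4, 131.9]
tool_rot: [0.548, 0.448, 0.546, -0.448]
ft_force: [-6.9, -0.1, 16.7]
grip_width: 0.007
```

move_arm(
  commands=[
    [0,0,0,0],
    [0,0,0,0],
    [-0.001,0,0,0],
    [-0.002,0,0,0],
    [-0.003,0,0,0],
    [-0.004,0,0,0],
    [-0.005,0,0,0],
    [-0.006,0,0,0],
    [-0.007,0,0,0],
    [-0.007,0,0,0],
  ],
)

```text
t: 40.85
eef_pos: [456.5, -10.0, 136.4]
tool_rot: [0.547, 0.448, 0.547, -0.448]
ft_force: [-2.8, -0.7, 5.4]
grip_width: -0.0
```

move_arm(
  commands=[
    [-0.004,0,0,0],
    [-0.01,0,0,0],
    [-0.02,0,0,0],
    [-0.035,0,0,0],
    [-0.05,0,0,0],
    [-0.07,0,0,0],
    [-0.09,0,0,0],
    [-0.11,0,0,0],
    [-0.12,0,0,0],
    [-0.12,0,0,0],
  ],
)

```text
t: 41.85
eef_pos: [457.4, -9.9, 257.7]
tool_rot: [0.548, 0.449, 0.546, -0.447]
ft_force: [-0.1, 0.3, -0.4]
grip_width: 0.005
```

```bash
python3 - <<'E'
from h import *
o,e,Rt=st(); print(e,o['ft_force'])
s=imaging.grab_frame('scene'); 
im=cv2.resize(s[200:400,220:400],None,fx=3,fy=3,interpolation=cv2.INTER_CUBIC)
for x in(-110,110):
  for y in(-145,):
    for z in (105,117):
      u=((proj('scene',[c2w([x,y,z],P)])[0]-[220,200])*3).astype(int); cv2.circle(im,tuple(u.tolist()),2,(0,0,255),-1)
cv2.imwrite('pics/sc11.png',im)
E
```

```text
[457.35091893  -9.90931741 257.65151401] [-0.11506306  0.28968225 -0.43183242]
```

View pics/sc11.png

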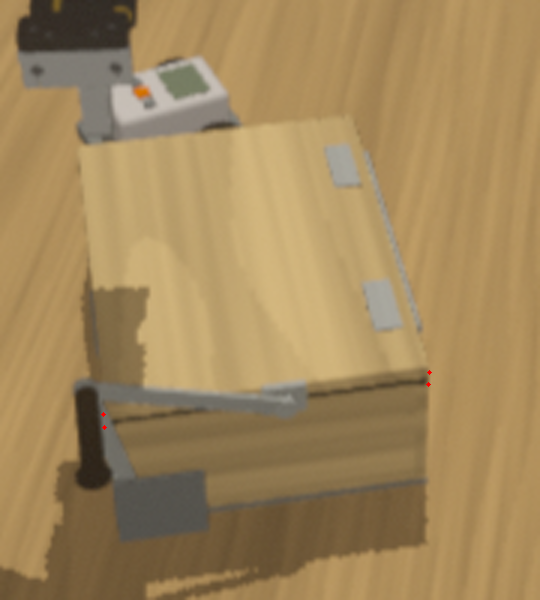

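```bash
python3 -c "
from plant import order
print(order.hand_in())"
```

```text
the job is handed in; nothing more can be done
None
```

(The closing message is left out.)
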